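Clamp a plaster mould in the bench screw press

TASK

Slide the carrier board with the plaster mould gently home under the press, until it stands square against the back stop. Then take the crank by its wooden grip and wind the press down clockwise in one go, without letting go of the grip, until the mould is held firmly; plaster is brittle, so stop there before it cracks. Let go, and leave the other things on the table where they are.

Things in the scene. Friction and masses are not known exactly. Their poses are not given: they have to be found in the camera images.
- press: Bench screw press, fixed: cast bed 235 x 240 mm (flat top 30 mm above the table), two 22 mm columns 98 mm left and right of the screw, crosshead 46 mm deep, 236 mm wide, its nuts up to 207 mm above the table. Origin: on the screw axis at table level; x from the open front (robot side) to the back, z up. Guide strips 10 mm high lead the carrier board along x, 1.5 mm play on either side.
- stop: Steel back stop of the press: a bar 150 mm wide and 22 mm high across the rear of the bed; origin and axes are those of the press. Its front face, which the rear edge of the carrier board must meet, is at x = +65 mm. Shoving the board against it with more than 40 N jolts the mould.
- carrier: Loose plywood board 204 x 142 x 12 mm on the press bed, carrying a two-part plaster mould 100 x 110 mm. Casts differ: the mould's top is 64 to 71 mm above the board's underside. About 0.95 kg, its waxed underside slides with 2 to 4 N. Origin: underside of the board, below the mould's centre; x to the rear, rear edge at +65 mm, so when home its origin is on the screw axis. Starts drawn out 30 to 55 mm to the front.
- cleat (a point): Centre of the wooden cleat to hold the carrier board by: an upright bar across the front end of the board, 20 mm thick (along the board's x), 100 mm wide, 42 mm high, its top 54 mm above the board's underside. It is 125 mm in front of the board's origin; 65 mm are free between it and the mould.
- plate: Rubber-faced pressure plate, 110 x 120 mm, on the lower end of the screw; origin: centre of its underside. It goes straight down 10 mm for each clockwise turn of the crank, never turning itself; plate, screw, crank and grip come down together. It must press the mould with at least 90 N to hold it firmly; above 500 N the plaster cracks.
- crank_axis (a point): Point on the screw's axis, level with the middle of the grip: the centre of the circle that the grip goes round. It comes down with the screw.
- grip_mid (a point): Centre (half-way up) of the upright wooden grip of the crank: 25 mm in diameter, 58 mm tall, spinning freely on its pin 70 mm from the screw's axis. Under it is the crank arm, a flat bar 20 mm wide and 10 mm thick. Nothing stands over it. Held still under load, it pushes back against the winding with about 1 N per 44 N of pressing.
- crank (a joint): Crank angle, rad, growing clockwise from above (plate down); at 0 the grip is at the press's front. Starts at 0.9 to 5.4. The mould is met between 13.0 and 17.8; 0.25 rad past touch gives 90 N, 1.4 rad 500 N. Pull along the circle at the grip: 6 N free (7 N when fast, 2 rad/s), plus 1 N per 44 N of pressing: firm from 8 N, 10 to 13 N is right, cracks above 17 N. Let go, it stays, at most springing back to 250 N.
- glaze_tub: Bystander: round lidded tub, 84 mm across and 62 mm high, left of the press. Origin under its centre.
- slip_tub: Bystander: smaller lidded tub, 72 mm across and 50 mm high, left of the press's front. Origin under its centre.
- brush: Bystander: brush, 190 mm long, lying along x right of the press.
- scraper: Bystander: flat scraper, 200 mm long, lying far left.
- water_cup: Bystander: white cup, 76 mm across and 85 mm high, on the left. Origin under its centre.
- pencil_case: Bystander: blue pencil case, 75 x 190 x 32 mm, on the right. Origin under its centre.
- lid_box: Bystander: lidded plastic box, 128 x 168 x 60 mm, on the right. Origin under its centre.

How it is judged:
By the outcome, as a careful person would: the job done as asked, in the order asked, and still so for the second after the job is handed in, with the robot touching nothing.
It also fails if it takes over 72 s, if anything falls off the work surface, if the arm or the gripper's body presses on something with over 40 N, if the wrist force passes 120 N, or if a joint passes its speed limit or range.

ROBOT

A 7-joint arm with a two-finger parallel gripper is mounted at the origin on the work surface. World frame = base frame: x ahead of the robot, y to its left, z up, the work surface at z = 0. Lengths are in m, angles in rad, forces in N, time in s.
With the tool pointing down it reaches from about 0.375 to 0.925 m from the base axis. Payload 3.1 kg.
Tool frame: the origin (TCP) lies at the very end of the fingers, on their centre line; the grasp point (between the pads) lies 19 mm behind it; z points along the fingers, y is the line along which they close (so a half turn about z gives the same grasp; the last joint's range is limited). The gripper opens to 85 mm and grips with 20 to 120 N. Pads are 22 mm wide; open, the fingers measure 114 mm over their backs; the gripper's body (76 mm by 85 mm) begins 54 mm behind the grasp point. The pads swing forward as they close: fully open they stand 13 mm farther back than shut.
Start: joints at [1.216, 0.383, 0.044, 1.598, -0.018, 1.161, -0.05], TCP at [0.165, -0.629, 0.231] pointing down, gripper open.
Joint ranges: [-2.61, 2.61], [-0.41, 2.15], [-1.48, 1.57], [0, 2.5], [-1.57, 4.71], [0.05, 1.97], [-2.85, 2.85]. Speed limits (rad/s): [2.79, 2.79, 3.14, 3.14, 3.14, 3.14, 3.14].

INTERFACE

Orientations are given as [roll, pitch, yaw] about the fixed x, y, z axes, in that order (R = Rz(yaw) Ry(pitch) Rx(roll)).
In Python, from plant import manip gives the robot as it stands. The module is installed in compiled form; this text tells all that it offers. Calls block until the motion is done:
- manip.move_pose(position, orientation): joint-space move of the TCP to a pose.
- manip.servo_line(position, speed=0.15, frame=None): straight line of the TCP; frame=None keeps the orientation; speed is the mean speed in m/s.
- manip.move_joints(angles): joint-space move.
- manip.command_gripper(opening): opening from 0.0 (shut) to 1.0 (fully open); the grip force is fixed at half the most; returns when the fingers have stopped.
- manip.sleep(seconds).
- manip.inverse_kinematics(position, orientation): joint angles nearest the present ones, or None.
- manip.state(): the state.
- manip.camera(name): name is "side" or "top" or "wrist"; returns the picture (400x640x3 uint8, blue, green, red); there is no depth.
- manip.camera_model(name): a dict with "camera_matrix" (3x3 intrinsics, pixels), "R" (3x3) and "t" (3): a world point X has camera coordinates R X + t. Camera axes: x right, y down, z forward; pixel columns grow to the right and rows downward; lengths in m; the calibration is good to about 2 mm. A picture is of the moment at which its call begins: read the wrist's pose just before it. camera_model takes no time and is no camera call; for the wrist camera it gives the pose at the moment of the call.
A pose or a line that the arm cannot do raises manip.MotionError and nothing moves.
- manip.hand_in(): hands the job in; it is judged then, once.
The state is a dict: "time_s": time; "joints": joint angles; "qvel": joint speeds; "joint_efforts": joint torques, N m; "ee_pos": TCP position; "tool_rot": TCP orientation; "ft_force": force on the tool from outside, world axes, zero at the start; "moment": the same for the moment, N m; "opening": opening from 0.0 (shut) to 1.0 (fully open); "grip_force": force on a finger pad.
Only numpy, scipy, OpenCV 4.12 (cv2) and the standard library are available. Lean on these libraries where they do the work, as an engineer would, in place of code of your own. Each camera call takes 0.05 s, during which the arm holds its last target. There are 200 camera calls.

## Working session

There is one attempt and no reset: what is moved stays moved. The work goes in short steps, each a Python script; the robot and the scene stay as the last script left them, time stands still between calls to the robot, and variables do not carry over. Pictures are saved under pics/ and viewed, at most 10 in all, crops included, and the job is handed in when it is done.

```bash
mkdir -p pics
python3 - <<'E'
from plant import manip
import cv2,numpy as np
s=manip.state();print(s)
for n in("side","top"):
    cv2.imwrite(f"pics/{n}0.png",manip.camera(n)); m=manip.camera_model(n);print(n,m)
E
```

```text
{'time_s': 0.0, 'joints': array([ 1.21621033,  0.3838722 ,  0.04381082,  1.59957794, -0.01793953,
        1.16117871, -0.04992567]), 'qvel': array([-8.04321545e-05, -1.24666339e-04,  1.54489561e-03,  1.69304167e-04,
       -8.01165366e-05,  9.96880541e-05, -8.89020452e-04]), 'joint_efforts': array([ 2.41605385e-04, -4.33469188e+01,  1.02463491e+00, -2.49511653e+01,
        1.06145366e-02,  1.13753453e-02,  1.11298422e-05]), 'ee_pos': array([ 0.16486331, -0.62777211,  0.2298609 ]), 'tool_rot': array([-3.13895019e+00,  9.88728210e-05,  2.56845823e-01]), 'ft_force': array([-0.23028624, -0.24668122,  0.46941121]), 'moment': array([ 0.04953497, -0.02740132, -0.01407123]), 'grip_force': 0.0, 'opening': 1.0001855494633496}
side {'camera_matrix': array([[454.22305799,   0.        , 315.17613228],
       [  0.        , 454.22305799, 202.68188924],
       [  0.        ,   0.        ,   1.        ]]), 'R': array([[-0.84705104, -0.53137711, -0.01195455],
       [-0.2583492 ,  0.43127368, -0.86444127],
       [ 0.46449998, -0.72913742, -0.50259167]]), 't': array([0.42787444, 0.31000631, 1.5004074 ])}
top {'camera_matrix': array([[471.30501015,   0.        , 322.39848963],
       [  0.        , 471.30501015, 202.71106222],
       [  0.        ,   0.        ,   1.        ]]), 'R': array([[-0.0198855 , -0.99974429, -0.01076701],
       [-0.99458592,  0.02087924, -0.10179831],
       [ 0.10199709,  0.00868441, -0.99474679]]), 't': array([0.00183901, 0.54725161, 1.49950909])}
```

View pics/side0.png

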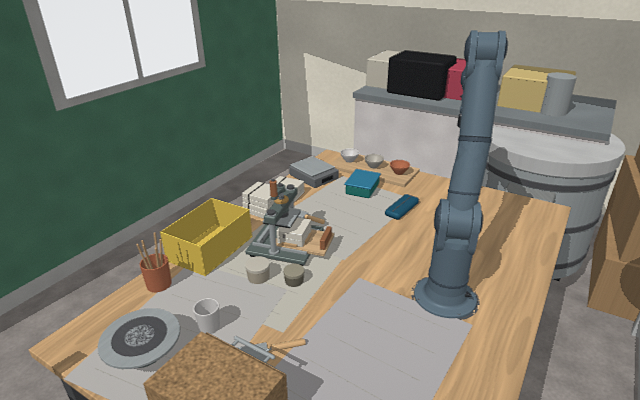

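View pics/top0.png

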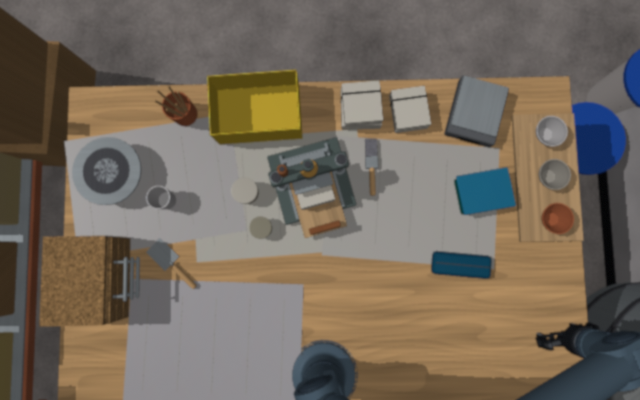

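The press is at about (310,180) in the top view and (285,225) in the side view, and the arm is clear of it. I'll enlarge both.

Run:
```python
import cv2,numpy as np
t=cv2.imread("pics/top0.png")[130:245,260:360]; s=cv2.imread("pics/side0.png")[170:270,240:340]
t=cv2.resize(t,None,fx=5,fy=5,interpolation=cv2.INTER_CUBIC)
s=cv2.resize(s,(400,400),interpolation=cv2.INTER_CUBIC)[:,100-100:400]
c=np.zeros((575,800,3),np.uint8); c[:,:500]=t
c[:300,500:]=cv2.resize(s,(300,300)); cv2.imwrite("pics/c0.png",t); cv2.imwrite("pics/c1.png",cv2.resize(s,(600,600)))
```

```text
(no output)
```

View pics/c0.png

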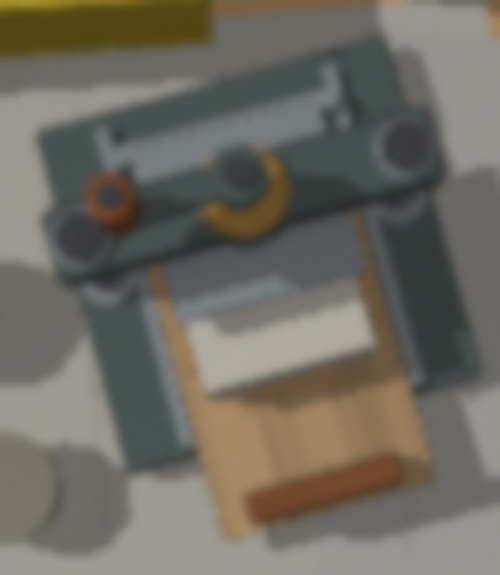

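View pics/c1.png

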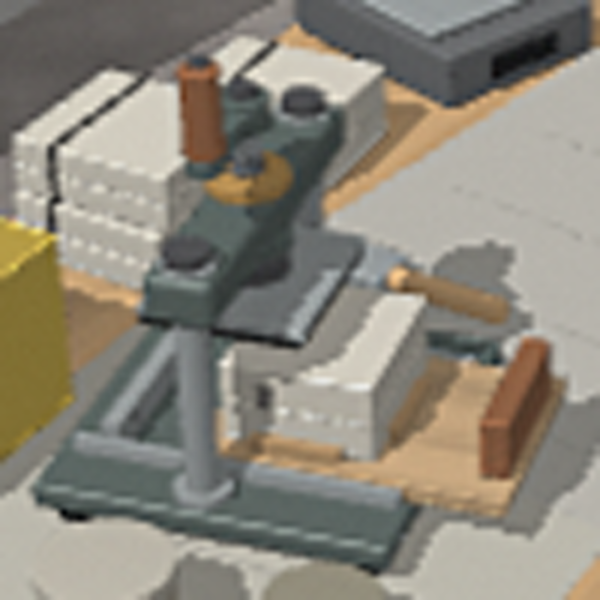

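```bash
cat > h.py <<'E'
import numpy as np,cv2
from plant import manip
def ray(m,p):
    d=m["R"].T@np.linalg.inv(m["camera_matrix"])@np.array([p[0],p[1],1.]); return -m["R"].T@m["t"],d
def onplane(m,p,z):
    c,d=ray(m,p); return c+d*(z-c[2])/d[2]
def tri(ms,ps):
    A=np.zeros((3,3));b=np.zeros(3);L=[ray(m,p) for m,p in zip(ms,ps)]
    for c,d in L:
        d=d/np.linalg.norm(d);P=np.eye(3)-np.outer(d,d);A+=P;b+=P@c
    X=np.linalg.solve(A,b)
    return X,[np.linalg.norm(np.cross(X-c,d/np.linalg.norm(d))) for c,d in L]
def proj(m,X):
    x=m["camera_matrix"]@(m["R"]@np.asarray(X)+m["t"]);return x[:2]/x[2]
E
python3 - <<'E'
from h import *
np.set_printoptions(precision=4,suppress=True)
t=manip.camera_model("top");s=manip.camera_model("side")
T=lambda u,v:((u+.0)/5+260-.4,v/5+130-.4); S=lambda u,v:(u/6+240-.4,v/6+170-.4)
C=[onplane(t,T(*p),.03) for p in [(40,133),(375,40),(480,375),(130,470)]]
print("bed",*C,np.mean(C,0))
for a,b in[((80,237),(187,250)),((405,145),(303,100))]:print("nut",onplane(t,T(*a),.207),tri([t,s],[T(*a),S(*b)]))
print("griptop",tri([t,s],[T(110,195),S(200,68)]))
print("hub",tri([t,s],[T(242,172),S(250,162)]))
print("cleat ends",onplane(t,T(250,507),.084),onplane(t,T(400,467),.084))
print("cleat top end S",onplane(s,S(497,420),.084),onplane(s,S(540,343),.084))
E
```

```text
bed [0.7038 0.167  0.03  ] [ 0.7609 -0.0537  0.03  ] [ 0.5386 -0.1166  0.03  ] [0.4818 0.1106 0.03  ] [0.6212 0.0268 0.03  ]
nut [0.606  0.1223 0.207 ] (array([0.6074, 0.1232, 0.2036]), [np.float64(0.0009826449438148418), np.float64(0.0009826449438150309)])
nut [ 0.6556 -0.066   0.207 ] (array([ 0.657 , -0.0658,  0.2026]), [np.float64(0.0005979779488791731), np.float64(0.0005979779488791686)])
griptop (array([0.6121, 0.0951, 0.3095]), [np.float64(0.00023939750594173355), np.float64(0.00023939750594187664)])
hub (array([0.6382, 0.0262, 0.2076]), [np.float64(0.004171218478548698), np.float64(0.0041712184785484665)])
cleat ends [0.454  0.0316 0.084 ] [ 0.477 -0.062  0.084]
cleat top end S [0.4533 0.0313 0.084 ] [ 0.4741 -0.0551  0.084 ]
```

Top crop: the bed corners are (40,133), (375,40), (480,375) and (130,470), the nuts (80,237) and (405,145), and the cleat runs from (250,507) to (400,467). In the side crop the grip is near (200,68) to (205,155). That puts the press at about (0.631, 0.028) with yaw 0.258. The board is drawn out about 46 mm and the grip is on the left, θ≈1.55. Next is a closer look with the wrist camera.

Run:
```python
from h import *
np.set_printoptions(precision=4,suppress=True)
manip.move_pose([0.44,-0.022,0.42],[np.pi,0,.258])
manip.command_gripper(0.0)
m=manip.camera_model("wrist");im=manip.camera("wrist")
cv2.imwrite("pics/w0.png",im);print(m,manip.state()["time_s"],manip.state()["ft_force"])
np.save("w0.npy",m,allow_pickle=True)
```

```text
{'camera_matrix': array([[352.5076,   0.    , 310.5457],
       [  0.    , 352.5076, 199.5642],
       [  0.    ,   0.    ,   1.    ]]), 'R': array([[ 0.2546, -0.967 , -0.0002],
       [-0.923 , -0.2431,  0.2984],
       [-0.2886, -0.0758, -0.9544]]), 't': array([-0.1331,  0.3049,  0.6848])} 3.375 [ 0.5749  0.2753 -0.391 ]
```

View pics/w0.png

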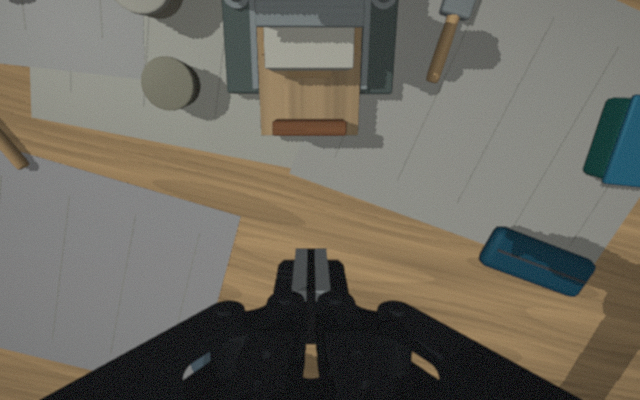

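The wrist view shows the cleat at columns 273–346, rows 119–135, the front bed corners at (228,93) and (393,93), and the board front at row 135. The tool is square to the press. Next I'll compute positions and push.

Run:
```python
from h import *
np.set_printoptions(precision=4,suppress=True)
m=np.load("w0.npy",allow_pickle=True).item()
im=cv2.imread("pics/w0.png");hsv=cv2.cvtColor(im,cv2.COLOR_BGR2HSV)
mk=cv2.inRange(hsv,(3,130,50),(13,255,255));mk[:100]=0;mk[150:]=0
ys,xs=np.where(mk);print(xs.min(),xs.max(),ys.min(),ys.max())
print(im[112:140,310])
o=np.array([.631,.028]);ps=.258;X=np.array([np.cos(ps),np.sin(ps)]);Y=np.array([-X[1],X[0]])
f=lambda p,z:(lambda P:np.array([(P-o)@X,(P-o)@Y]))(onplane(m,p,z)[:2])
r=cv2.minAreaRect(np.c_[xs,ys].astype(np.float32));print(r)
print("cleat top rear L/R",f((273,ys.min()),.084),f((346,ys.min()),.084))
print("bed front",f((228,93),.03),f((393,93),.03),"board front",f((261,135),.042),f((358,135),.042))
```

```text
273 345 120 134
[[ 95 126 146]
 [ 95 126 147]
 [ 98 127 150]
 [ 96 127 148]
 [ 93 126 146]
 [ 93 120 142]
 [ 76 104 121]
 [ 55  74  93]
 [ 37  50  73]
 [ 43  60  85]
 [ 47  70 101]
 [ 46  70 105]
 [ 49  71 106]
 [ 50  73 106]
 [ 50  73 107]
 [ 52  75 110]
 [ 55  75 113]
 [ 53  78 113]
 [ 53  75 112]
 [ 56  78 112]
 [ 52  77 108]
 [ 46  68 102]
 [ 41  60  94]
 [ 67  77  94]
 [ 88  94  98]
 [ 97  99 101]
 [ 96 101  99]
 [ 96 100 101]]
((309.0, 127.0), (14.0, 72.0), 90.0)
cleat top rear L/R [-0.1608  0.0505] [-0.1609 -0.0465]
bed front [-0.1269  0.12  ] [-0.1271 -0.1187] board front [-0.1857  0.0731] [-0.1858 -0.0688]
```

```bash
cat >> h.py <<'E'
np.set_printoptions(precision=4,suppress=True)
O=np.array([.6305,.0295]);PS=.258
X=np.array([np.cos(PS),np.sin(PS)]);Y=np.array([-X[1],X[0]])
W=lambda a,b,z:[*(O+a*X+b*Y),z]
def pf(p): d=np.asarray(p)[:2]-O; return np.array([d@X,d@Y])
E
python3 - <<'E'
from h import *
manip.servo_line(W(-.21,.0005,.20),.2); manip.servo_line(W(-.21,.0005,.058),.12)
manip.sleep(.2); f0=manip.state()["ft_force"].copy();print(f0,pf(manip.state()["ee_pos"]))
a=-.21
while a<-.135:
    a+=.004 if a<-.160 else .001
    manip.servo_line(W(a,.0005,.058),.04 if a<-.160 else .02)
    s=manip.state();F=s["ft_force"]-f0
    fx=F[:2]@X
    print(round(a,3),pf(s["ee_pos"]).round(4),F.round(1),round(fx,1))
    if fx<-12: break
print(s["time_s"])
cv2.imwrite("pics/w1.png",manip.camera("wrist"))
E
```

```text
[-0.4564 -0.0771  0.1464] [-0.2095  0.0002]
-0.206 [-0.2054  0.0004] [-0.   0.4  0. ] 0.1
-0.202 [-0.2015  0.0006] [ 0.5  1.  -0.4] 0.8
-0.198 [-0.1976  0.0006] [ 0.1 -1.6 -0.1] -0.3
-0.194 [-0.1936  0.0005] [ 0.2 -0.4  0. ] 0.1
-0.19 [-0.1902  0.0005] [-0.1  0.4 -0.2] -0.0
-0.186 [-0.1862  0.0006] [-0.7 -0.1 -1.6] -0.7
-0.182 [-0.1816  0.0006] [-1.6  0.5 -0.8] -1.4
-0.178 [-0.1773  0.0005] [-1.4 -1.1 -1. ] -1.6
-0.174 [-0.1733  0.0005] [-0.6  0.1 -0.5] -0.6
-0.17 [-0.1692  0.0005] [-0.5  0.4 -0.5] -0.4
-0.166 [-0.1653  0.0005] [-0.2 -0.1 -0.9] -0.2
-0.162 [-0.1613  0.0005] [ 0.  -0.1 -0.3] -0.0
-0.158 [-0.1575  0.0005] [-0.4 -0.8 -1.5] -0.6
-0.157 [-0.1571  0.0005] [-1.7  0.8 -0.6] -1.5
-0.156 [-0.156   0.0005] [-1.6 -0.4  0.1] -1.7
-0.155 [-0.1548  0.0005] [-2.2 -0.7 -0.5] -2.3
-0.154 [-0.1538  0.0005] [-1.1  0.2 -0.4] -1.0
-0.153 [-0.1528  0.0005] [-1.9 -1.1 -1.5] -2.1
-0.152 [-0.1518  0.0005] [-1.7 -0.1  0.3] -1.7
-0.151 [-0.1508  0.0005] [-2.9 -1.  -0.3] -3.0
-0.15 [-0.1498  0.0005] [-1.4 -0.7 -0.9] -1.6
-0.149 [-0.1488  0.0005] [-1.2 -0.2 -0.8] -1.2
-0.148 [-0.1478  0.0005] [-1.6 -0.6  0.4] -1.7
-0.147 [-0.1468  0.0005] [-2.3 -0.4 -0.9] -2.3
-0.146 [-0.1458  0.0005] [-1.8 -0.9 -0.7] -1.9
-0.145 [-0.1452  0.0005] [-2.  -0.6  0.8] -2.1
-0.144 [-0.1453  0.0005] [-5.4 -2.   3.4] -5.8
-0.143 [-0.1453  0.0005] [-6.  -1.6  5.4] -6.2
-0.142 [-0.1453  0.0005] [-8.3 -1.4  6.9] -8.4
-0.141 [-0.1453  0.0005] [-10.2  -2.1   7.8] -10.4
-0.14 [-0.1453  0.0005] [-11.   -2.6   8.7] -11.3
-0.139 [-0.1453  0.0006] [-11.7  -2.9  10.3] -12.1
14.2583
```

Run:
```python
from h import *
manip.servo_line(W(-.19,.0005,.058),.06)
manip.servo_line(W(-.19,.0005,.40),.25)
cv2.imwrite("pics/w2.png",manip.camera("wrist"));np.save("w2.npy",manip.camera_model("wrist"),allow_pickle=True)
manip.command_gripper(.65)
manip.servo_line(W(-.03,.07,.40),.2); manip.sleep(.1)
m=manip.camera_model("wrist");im=manip.camera("wrist");np.save("w3.npy",m,allow_pickle=True)
cv2.imwrite("pics/w3.png",im);s=manip.state();print(s["time_s"],s["joints"],s["opening"])
a=cv2.imread("pics/w2.png");cv2.imwrite("pics/both.png",np.vstack([cv2.resize(a[:,120:520],(400,400))[:220],im[:380]][0:1])) 
cv2.imwrite("pics/both.png",np.hstack([a[0:300,180:440],im[0:300,150:450]]))
for th in np.arange(0,6.3,.8):
    for z in(.27,.23): print(manip.inverse_kinematics(W(-.07*np.cos(th),.07*np.sin(th),z),[np.pi,0,PS]))
```

```text
18.6167 [ 0.6315  0.3415 -1.0873  1.4768  0.3033  1.5044 -1.7662] 0.6499699822096466
[ 0.7823  0.3597 -1.0582  1.7284  0.3294  1.2478 -1.6681]
[ 0.7571  0.4    -1.0342  1.7739  0.3703  1.1801 -1.6998]
[ 0.6703  0.3884 -1.0552  1.7022  0.3534  1.2594 -1.7763]
[ 0.6467  0.4267 -1.0304  1.7474  0.3919  1.1922 -1.8057]
[ 0.539   0.4903 -1.0178  1.5869  0.4281  1.3062 -1.8529]
[ 0.5235  0.5232 -0.9945  1.6315  0.4588  1.2405 -1.8752]
[ 0.4794  0.5913 -0.9842  1.4528  0.4946  1.3606 -1.8412]
[ 0.4714  0.6204 -0.9635  1.4973  0.519   1.2963 -1.859 ]
[ 0.5041  0.6378 -0.963   1.3803  0.5202  1.3881 -1.7696]
[ 0.4995  0.6653 -0.9439  1.425   0.5416  1.3243 -1.7857]
[ 0.5927  0.6096 -0.9564  1.4145  0.4976  1.371  -1.6877]
[ 0.5865  0.6378 -0.9369  1.4591  0.5201  1.3067 -1.7044]
[ 0.7062  0.5208 -0.9758  1.5339  0.4392  1.3215 -1.6302]
[ 0.694   0.552  -0.9543  1.5784  0.4667  1.256  -1.6502]
[ 0.7886  0.4146 -1.0232  1.666   0.3683  1.2705 -1.6209]
[ 0.7683  0.4511 -0.9998  1.711   0.4039  1.2035 -1.6477]
```

View pics/both.png

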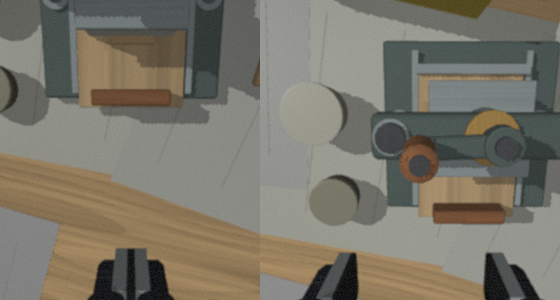

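The board is home and square: its rear edge meets the stop bar, and the cleat is at (105–170, 97) in the left half. In the right half the pin cap is at about (420,165) and the screw nut at (505,147).

Run:
```python
from h import *
m=np.load("w3.npy",allow_pickle=True).item();t=manip.camera_model("top");s=manip.camera_model("side")
im=cv2.imread("pics/w3.png");hsv=cv2.cvtColor(im,cv2.COLOR_BGR2HSV)
mk=cv2.inRange(hsv,(3,110,40),(14,255,255));mk[:110]=0;mk[195:]=0;mk[:,:270]=0;mk[:,350:]=0
ys,xs=np.where(mk);print(len(xs),xs.min(),xs.max(),ys.min(),ys.max())
print("grip outline circle",cv2.minEnclosingCircle(np.c_[xs,ys].astype(np.float32)))
for z in(.29,.30,.31):print(z,pf(onplane(m,(310,165),z)))
P,e=tri([m,t,s],[(310,165),(281.6,168.6),(272.9,180.5)]);print("cap",P,e,pf(P))
# grip ends in side view
im2=cv2.imread("pics/side0.png");h2=cv2.cvtColor(im2,cv2.COLOR_BGR2HSV)
k=cv2.inRange(h2,(3,110,40),(14,255,255))[170:205,262:285];y,x=np.where(k);print(y.min()+170,y.max()+170,x.mean()+262)
for z in(.24,.25,.26,.27,.28,.3,.31):print(z,proj(s,[P[0],P[1],z]))
for z in(.24,.25,.26):print("screw",z,pf(onplane(m,(395,147),z)))
```

```text
934 290 327 136 182
grip outline circle ((309.0, 159.0), 23.19492530822754)
0.29 [-0.0078  0.0694]
0.3 [-0.0058  0.0694]
0.31 [-0.0037  0.0693]
cap [0.6109 0.0956 0.3121] [np.float64(0.0011923544367629113), np.float64(0.0009796386550929843), np.float64(0.000947019668409985)] [-0.0021  0.0689]
181 196 272.96774193548384
0.24 [274.3611 198.6747]
0.25 [274.1978 196.1907]
0.26 [274.0335 193.6909]
0.27 [273.8681 191.1752]
0.28 [273.7017 188.6435]
0.3 [273.3656 183.5312]
0.31 [273.196  180.9503]
screw 0.24 [-0.0027 -0.0038]
screw 0.25 [-0.0011 -0.0014]
screw 0.26 [0.0004 0.001 ]
```

```bash
cat >> h.py <<'E'
def circ(th,z0,th0,r=.07): return W(-r*np.cos(th),r*np.sin(th),z0-.01*(th-th0)/(2*np.pi))
def read(f0):
    s=manip.state();p=pf(s["ee_pos"]);th=np.arctan2(p[1],-p[0]);F=s["ft_force"]-f0
    fp=np.array([F[:2]@X,F[:2]@Y]);tg=np.array([np.sin(th),np.cos(th)]);rd=np.array([-np.cos(th),np.sin(th)])
    return th,np.hypot(*p),-fp@tg,fp@rd,F[2],s
E
python3 - <<'E'
from h import *
manip.servo_line(W(-.002,.0692,.40),.15)
manip.servo_line(W(-.002,.0692,.263),.1)
manip.sleep(.2);f0=manip.state()["ft_force"].copy();np.save("f0.npy",f0)
manip.command_gripper(0);manip.sleep(.2)
th0,r,ft,fr,fz,s=read(f0);print(th0,r,ft,fr,fz,s["opening"],s["grip_force"],s["time_s"],s["ee_pos"])
th=th0;z0=s["ee_pos"][2]
for i in range(4):
    th+=.3;manip.servo_line(circ(th,z0,th0),.08);a=read(f0);print(round(th,2),np.round(a[:5],3))
np.save("z0.npy",[z0,th0,th]);print(a[5]["time_s"],a[5]["opening"])
E
```

```text
1.5437845184428545 0.07010893365650898 -0.33308316826615103 1.9440284927752576 1.726411564361571 0.27829421702343504 58.853394985198975 21.25 [0.6108 0.0968 0.2634]
1.84 [1.843 0.07  0.984 1.419 2.455]
2.14 [2.146 0.071 1.4   2.083 1.351]
2.44 [ 2.445  0.071  0.635  3.928 -0.166]
2.74 [ 2.744  0.071  1.762  5.741 -0.134]
22.8833 0.2781703080303118
```

Run:
```python
from h import *
f0=np.load("f0.npy");z0,th0,th=np.load("z0.npy");L=[]
while th<8.7:
    th+=.3;manip.servo_line(circ(th,z0,th0),.1);a=read(f0);L.append([th,*a[:5],*pf(a[5]["ee_pos"]),a[5]["ee_pos"][2]])
L=np.array(L);print(L.round(3));print(a[5]["time_s"],a[5]["opening"],a[5]["grip_force"])
A=np.c_[2*L[:,6:8],np.ones(len(L))];c=np.linalg.lstsq(A,(L[:,6:8]**2).sum(1),rcond=None)[0];print("centre",c[:2],np.sqrt(c[2]+c[:2]@c[:2]))
np.save("z0.npy",[z0,th0,th])
```

```text
[[ 3.044  3.052  0.071  1.807  5.367 -0.839  0.071  0.006  0.261]
 [ 3.344 -2.921  0.071  2.208  4.458  0.372  0.069 -0.016  0.261]
 [ 3.644 -2.618  0.071  1.353  3.33   1.203  0.061 -0.035  0.26 ]
 [ 3.944 -2.321  0.071  1.704  3.14   1.209  0.048 -0.052  0.26 ]
 [ 4.244 -2.028  0.07   1.194  0.907  1.179  0.031 -0.063  0.259]
 [ 4.544 -1.733  0.07   1.788  1.218  1.083  0.011 -0.069  0.259]
 [ 4.844 -1.434  0.07   1.905  0.075  0.574 -0.01  -0.069  0.258]
 [ 5.144 -1.134  0.069  2.561 -1.86   0.172 -0.029 -0.063  0.258]
 [ 5.444 -0.833  0.069  1.298 -3.949 -0.999 -0.047 -0.051  0.257]
 [ 5.744 -0.538  0.069  0.885 -5.56  -2.354 -0.059 -0.035  0.257]
 [ 6.044 -0.251  0.069  1.351 -6.11  -2.687 -0.067 -0.017  0.256]
 [ 6.344  0.03   0.069  1.805 -5.923 -2.453 -0.069  0.002  0.256]
 [ 6.644  0.326  0.069  4.384 -4.676  0.354 -0.066  0.022  0.255]
 [ 6.944  0.648  0.069  2.729 -4.608  0.456 -0.055  0.042  0.255]
 [ 7.244  0.956  0.07   0.435 -3.91   1.236 -0.04   0.057  0.254]
 [ 7.544  1.257  0.07   0.473 -3.879  2.174 -0.022  0.067  0.254]
 [ 7.844  1.556  0.07   0.989 -3.232  2.59  -0.001  0.07   0.253]
 [ 8.144  1.855  0.071  0.92  -3.259  2.579  0.02   0.068  0.253]
 [ 8.444  2.15   0.071 -0.146 -2.07   2.151  0.039  0.059  0.252]
 [ 8.744  2.445  0.071  1.419 -0.608  2.349  0.054  0.045  0.252]]
30.05 0.2785741703279183 60.37728309631348
centre [0.0009 0.0002] 0.07004937920890959
```

```bash
sed -i 's/^O=.*/O=np.array([.6305,.0295])+.0010*np.array([.9669,.2551])/' h.py
python3 - <<'E'
from h import *
f0=np.load("f0.npy");z0,th0,th=np.load("z0.npy");dt=0
fc=[]
while th<18.6:
    st=.3 if th<12.4 else .12
    th+=st;manip.servo_line(circ(th,z0,th0),.1 if st>.2 else .06)
    a=read(f0);act=a[0]+2*np.pi*round((th-a[0])/(2*np.pi))
    fc.append(a[2])
    if th>12: print(round(th,3),round(act,3),np.round(a[1:5],2))
    if len(fc)>2 and min(fc[-2:])>4.0 and th>12.5: break
np.save("z0.npy",[z0,th0,th]);print(a[5]["time_s"],a[5]["opening"],np.round(fc[:12],1))
E
```

```text
Traceback (most recent call last):
  File "h.py", line 17, in <module>
    X=np.array([np.cos(PS),np.sin(PS)]);Y=np.array([-X[1],X[0]])
                       ^^
NameError: name 'PS' is not defined
```

```bash
sed -i 's/^O=.*/&;PS=.258/' h.py
python3 - <<'E'
from h import *
f0=np.load("f0.npy");z0,th0,th=np.load("z0.npy");dt=0
fc=[]
while th<18.6:
    st=.3 if th<12.4 else .12
    th+=st;manip.servo_line(circ(th,z0,th0),.1 if st>.2 else .06)
    a=read(f0);act=a[0]+2*np.pi*round((th-a[0])/(2*np.pi))
    fc.append(a[2])
    if th>12: print(round(th,3),round(act,3),np.round(a[1:5],2))
    if len(fc)>2 and min(fc[-2:])>4.0 and th>12.5: break
np.save("z0.npy",[z0,th0,th]);print(a[5]["time_s"],a[5]["opening"],np.round(fc[:12],1))
E
```

```text
12.044 12.026 [ 0.07  1.74 -5.27 -2.58]
12.344 12.311 [ 0.07  1.38 -4.27 -3.55]
12.644 12.607 [ 0.07  4.18 -2.63 -1.58]
12.764 12.73 [ 0.07  6.36 -1.92  0.01]
35.0083 0.2802950598563907 [0.7 1.7 1.7 1.1 0.4 3.  1.5 2.7 2.6 1.8 1.7 1.4]
```

Run:
```python
from h import *
f0=np.load("f0.npy");z0,th0,th=np.load("z0.npy")
fc=[]
while th<18.6:
    th+=.15;manip.servo_line(circ(th,z0,th0),.07)
    a=read(f0);act=a[0]+2*np.pi*round((th-a[0])/(2*np.pi))
    fc.append(a[2])
    print(round(th,3),round(act,3),np.round(a[1:5],2))
    if len(fc)>2 and (min(fc[-2:])>4.5 or a[2]>8): break
np.save("z0.npy",[z0,th0,th]);print(a[5]["time_s"],a[5]["opening"])
```

```text
12.914 12.897 [ 0.07  5.69 -3.45  0.19]
13.064 13.059 [ 0.07  3.37 -3.64  0.63]
13.214 13.213 [ 0.07  2.82 -2.2   1.08]
13.364 13.364 [ 0.07  2.65 -2.47  0.49]
13.514 13.514 [ 0.07  2.8  -3.08  2.09]
13.664 13.663 [ 0.07  2.36 -3.17  2.04]
13.814 13.813 [ 0.07  1.37 -3.6   2.43]
13.964 13.963 [ 0.07  1.35 -3.24  3.03]
14.114 14.112 [ 0.07  1.57 -3.78  2.01]
14.264 14.261 [ 0.07  2.82 -2.75  2.05]
14.414 14.41 [ 0.07  2.09 -3.3   1.83]
14.564 14.56 [ 0.07  2.34 -3.75  2.55]
14.714 14.708 [ 0.07  1.75 -3.68  2.98]
14.864 14.857 [ 0.07  2.74 -3.98  2.75]
15.014 15.004 [ 0.07  1.1  -3.04  1.68]
15.164 15.148 [ 0.07  1.25 -4.94  2.63]
15.314 15.288 [ 0.07  1.83 -4.    2.66]
15.464 15.425 [ 0.07  1.85 -4.17  2.71]
15.614 15.554 [ 0.07  3.2  -3.8   2.86]
15.764 15.68 [ 0.07  4.22 -2.67  2.11]
15.914 15.809 [ 0.07  5.94 -0.42  1.1 ]
16.064 15.943 [ 0.07  6.8   0.05 -0.98]
41.6083 0.28150362978733945
```

Run:
```python
from h import *
f0=np.load("f0.npy")
def show(n):
    a=read(f0);print(n,np.round(a[:5],3),a[5]["ee_pos"],a[5]["time_s"]);return a[5]
manip.sleep(.4);s=show("hold")
manip.servo_line(list(s["ee_pos"]),.03);s=show("relaxed")
manip.command_gripper(.65);show("open")
p=manip.state()["ee_pos"];manip.servo_line([p[0],p[1],.40],.15);s=show("up")
m=manip.camera_model("wrist");im=manip.camera("wrist")
cv2.imwrite("pics/w4.png",im)
cv2.imwrite("pics/side1.png",manip.camera("side"))
b=cv2.resize(cv2.imread("pics/side1.png")[170:270,240:340],(300,300))
c=np.zeros((400,800,3),np.uint8);c[:,:500]=im[:,70:570];c[:300,500:]=b;cv2.imwrite("pics/fin.png",c)
```

```text
hold [-2.906  0.07   7.085  0.624 -1.428] [0.7015 0.0313 0.2407] 42.0083
relaxed [-2.919  0.07   0.806 -1.178  0.344] [0.7015 0.0322 0.2406] 42.4417
open [-2.897  0.071  0.524  1.02  -0.349] [0.702  0.0307 0.2408] 42.85
up [-2.893  0.07   0.014  0.777 -1.403] [0.7016 0.0304 0.3985] 44.0583
```

View pics/fin.png

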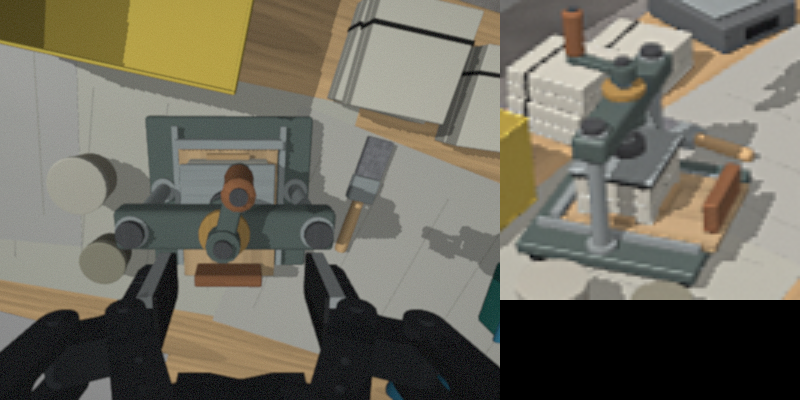

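The plate sits on the mould, the board is square at the stop, and the gripper is clear of everything. The grip is free at about (237,185), and the bystanders in view haven't moved.

```bash
python3 -c "
from plant import manip
print(manip.hand_in())"
```

```text
the job is handed in; nothing more can be done
None
```

I handed the job in at about 44 s of the 72 s limit: the board is square against the back stop (pushed home with about 12 N) and the press is wound down in one hold of the grip to roughly 200–300 N, estimated from the grip force and crank angle. The grip is released, and the bystanders in the final pictures look undisturbed.

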